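# Knock a welded T-piece out of its jig with a drift

### The arm

A 7-joint arm with a two-finger parallel gripper is mounted at the origin on the work surface; the furniture and walls round the work are solid. World frame = base frame: x ahead of the robot, y to its left, z up, the work surface at z = 0. Lengths are in m, angles in degrees, forces in N, time in s.
With the tool pointing down it reaches from about 0.4 to 0.875 m from the base axis. Payload 6.5 kg.
Tool frame: the origin (TCP) lies midway between the tips of the shut fingers; the grasp point (between the pads) lies 19 mm behind it; z points along the fingers, y is the line along which they close (so a half turn about z gives the same grasp; the last joint's range is limited). The gripper opens to 88 mm and grips with 3 to 60 N. Pads are 18 mm wide; open, the fingers measure 123 mm over their backs; the gripper's body (75 mm by 187 mm) begins 45 mm behind the grasp point.
Start: joints at [-73.866, 30.733, -0.252, 88.115, 0.149, 61.152, -4.079], TCP at [0.222, 0.611, 0.239] pointing down, gripper open.
Joint ranges: [-154.64, 154.64], [-21.42, 123.67], [-72.66, 72.17], [13.99, 137.28], [-74.86, 254.86], [10.95, 109.41], [-158.01, 158.01]. Speed limits (degrees/s): [136.94, 136.94, 180, 180, 180, 180, 180].

### API

Orientations are given as [roll, pitch, yaw] about the fixed x, y, z axes, in that order (R = Rz(yaw) Ry(pitch) Rx(roll)).
In Python, from workcell import robot gives the robot as it stands.
- The arm moves only by the shell command python3 -m creep 'ROWS'. ROWS is JSON, a list of rows, each a list of 5 numbers: the closure, from -1 (fully open) to 1 (shut), then the shift along the tool's x, y, z in mm, then the turn about the tool's z in degrees. In form: [[fingers, x, y, z, twist], ...]. A call has 1 to 12 rows; each row shifts and turns the commanded pose from where the row before left it, along the tool's axes as they then stand; what a row does not reach is not made up. A row lasts 1/12 s, in which the tool goes at most 41.7 mm and 7.16 degrees, less where a joint would pass 70% of its speed; a pose out of reach is approached as far as the arm can. A call with a gripper value outside its range is refused whole. The fingers move at their own pace and stop on an object; the grip force is fixed at half the most. Time passes only in rows, so rows that do not move let the fingers close. It gives the time, the measured TCP pose, the force, the opening and the grip force at its end, in the units of the state.
- robot.observe(): the state, without advancing time (a new reading comes with each control period).
- robot.snapshot(name): name is "scene" or "top" or "wrist"; returns the picture (420x560x3 uint8, red, green, blue); there is no depth.
- robot.camera_params(name): a dict with "fx", "fy", "cx", "cy" (pixels), "distortion" ([k1, k2, p1, p2, k3] as OpenCV has them; the pictures are not rectified), "R" (3x3) and "t" (3): a world point X has camera coordinates R X + t; the wrist camera has in their place "mount" (4x4, takes a point from camera to tool coordinates, whose origin is the TCP and whose axes are the flange's). Camera axes: x right, y down, z forward; pixel columns grow to the right and rows downward; lengths in m; the calibration is good to about 2 mm. A picture is of the moment at which its call begins: read the wrist's pose just before it. camera_params takes no time and is no camera call.
- robot.job_done(): hands the job in; it is judged then, once.
The state is a dict: "time": time; "joint_pos": joint angles; "joint_vel": joint speeds; "joint_efforts": joint torques, N m; "tcp_pos": TCP position; "tcp_rot": TCP orientation; "force": force on the tool from outside, world axes, zero at the start; "ft_torque": the same for the moment, N m; "width": finger opening in m; "gripper_force": force on a finger pad.
Only numpy, scipy, OpenCV 4.12 (cv2) and the standard library are available. Lean on these libraries where they do the work, as an engineer would, in place of code of your own. Each camera call takes 0.05 s, during which the arm holds its last target. There are 200 camera calls.

### The job

Pull the drift out of its upright pot and, with its tip, press the spring ejector of the jig gently all the way down, so that the welded T-piece is pushed clear of the holding lips onto the apron. Let the ejector spring back up and stand the drift in its pot again. Move the T-piece only by means of the ejector (do not touch it with the gripper or the drift), keep the gripper off the jig, do not ram the ejector, and leave the other things on the bench where they are.

Things in the scene. Friction and masses are not known exactly. Their poses are not given: they have to be found in the camera images.
- jig: fixed knock-out jig, may stand turned. Origin on the bench under the ejector plunger; z up; the T-piece leaves to its -x. Dark base plate 104 wide, 12 thick, x -211 to +53; grey cam housing 90x84 round the origin, top at z 85. In front of it two steel rails with overhanging lips (x -45 to -90) hold the T-piece's foot; from x -90 to -199 the base is a bare apron, then a low stop
- guard_top (a point): centre of the top edge of the dark guard round the ejector, 159 mm above the bench, over the plunger's axis. The guard is open above and to the jig's -x: two cheeks along the jig's x (x -22 to +22), 28 mm apart inside (y -14 to +14), and a back wall (inner face x +22)
- lip_end (a point): midway between the front ends of the two lips, at the top of the base plate (jig x -90, y 0, z 12): the T-piece's rear edge must pass this. Two brass spring detents in the rails grip the sides of its foot till it is out
- ejector_top (a point): centre of the flat top of the ejector plunger's steel head (26 along x, 24 along y), 125 mm above the bench at rest; it moves with the plunger
- ejector (a joint): how far the ejector is pressed down, m: 0 = sprung up, 0.032 = at its hard stop. A cam in the housing drives a pusher 1.6 times as far to the jig's -x. The spring takes 4 to 6 N, and 3 to 12 N more while the T-piece is pushed; the first few mm may be dead travel. It takes the last 3 mm to clear the lips
- weldment: welded T-piece of rusty steel, 0.4 kg: foot plate 90x50x8 with an 8 mm thick fin 50 long that rises to 53 mm. Origin: centre of its underside, z up, its y along the 90 mm. At the start its foot lies half under the lips, origin at jig x about -98, the 90 mm side along the jig's x, so its rear edge is 45 mm nearer the housing
- pot: fixed upright pot: steel tube, outer diameter 42, bore 26, on a 70x70x8 plate. Origin on the bench under the tube's axis
- pot_rim (a point): centre of the pot's mouth, 100 mm above the bench
- drift: drift, 0.25 kg, hanging upright in the pot: steel shaft, diameter 14, reaching 90 mm below the origin; round rubber hand guard, diameter 48, 7 thick, resting on the pot's rim; above it a black round grip, diameter 24, from 7 to 63 mm over the origin (cap to 66). Origin: centre of the guard's underside; z along the shaft towards the grip
- drift_tip (a point): flat end of the drift's shaft, 90 mm below the drift's origin
- big_bolt: bystander: bright hex bolt lying on the table, 36x65x33 mm; origin at the centre of its underside
- try_square: bystander: engineer's square, 95x141x18 mm; origin at the centre of its underside
- mug: bystander: spotted mug, 82x114x91 mm; origin at the centre of its underside
- tape_measure: bystander: yellow tape measure, 70x73x36 mm; origin at the centre of its underside

How it is judged:
By the outcome, as a careful person would: the job done as asked, in the order asked, and still so for the second after the job is handed in, with the robot touching nothing.
It also fails if it takes over 61 s, if anything falls off the work surface, if the arm or the gripper's body presses on something with over 40 N, if the wrist force passes 120 N, or if a joint passes its speed limit or range.

## Working session

There is one attempt and no reset: what is moved stays moved. The work goes in short steps, Python scripts to look and compute and a shell command to move; the robot and the scene stay as the last step left them, time stands still between calls to the robot, and variables do not carry over. Pictures are saved under pics/ and viewed, at most 13 in all, crops included, and the job is handed in when it is done.

```bash
mkdir -p pics
cat > h.py <<'E'
import numpy as np, cv2
from scipy.spatial.transform import Rotation as Ro
from workcell import robot
def cam(n,st=None):
    p=robot.camera_params(n)
    K=np.array([[p['fx'],0,p['cx']],[0,p['fy'],p['cy']],[0,0,1.]]);d=np.array(p['distortion'],float)
    if 'mount' in p:
        st=st or robot.observe(); M=np.array(p['mount']); T=np.eye(4)
        T[:3,:3]=Ro.from_euler('xyz',st['tcp_rot'],degrees=True).as_matrix();T[:3,3]=st['tcp_pos']
        W=np.linalg.inv(T@M);return K,d,W[:3,:3],W[:3,3]
    return K,d,np.array(p['R']),np.array(p['t'])
def ray(c,uv):
    K,d,R,t=c
    q=cv2.undistortPoints(np.array([[uv]],float),K,d)[0,0]
    return -R.T@t, R.T@np.array([q[0],q[1],1])
def onz(c,uv,z):
    o,v=ray(c,uv);return o+v*(z-o[2])/v[2]
def tri(cs,uvs):
    A=np.zeros((3,3));b=np.zeros(3);L=[]
    for c,u in zip(cs,uvs):
        o,v=ray(c,u);v=v/np.linalg.norm(v);P=np.eye(3)-np.outer(v,v);A+=P;b+=P@o;L.append((o,P))
    x=np.linalg.solve(A,b);return x,[np.linalg.norm(P@(x-o)) for o,P in L]
def proj(c,X):
    K,d,R,t=c
    return cv2.projectPoints(np.array([X],float),cv2.Rodrigues(R)[0],t,K,d)[0][0,0]
def snap(n,f):
    im=robot.snapshot(n);cv2.imwrite('pics/'+f,im[:,:,::-1]);return im
E
python3 - <<'E'
from h import *
for n in ['scene','top','wrist']:
    c=cam(n);snap(n,n+'0.png');print(n,-c[2].T@c[3])
    im=cv2.imread('pics/'+n+'0.png')
print(robot.observe())
a=[cv2.imread(f'pics/{n}0.png') for n in ('scene','top')]
E
```

```text
scene [-0.15687668  0.69638816  0.96117234]
top [0.28816613 0.09650753 1.43192544]
wrist [0.15275138 0.63512635 0.38386783]
{'time': 0.15, 'joint_pos': array([-73.86631148,  30.76705149,  -0.25450925,  88.15655247,
         0.14889732,  61.15112727,  -4.07796109]), 'joint_vel': array([ 6.44975639e-03, -1.54462138e-01,  9.83372127e-05, -1.29126384e-01,
        4.94695459e-02,  1.16951316e-02, -2.77744224e-03]), 'joint_efforts': array([ 1.27004365e-03, -5.71322608e+01,  9.91737284e-01, -2.51829976e+01,
       -5.61626069e-02,  1.51918310e-02,  1.07709707e-04]), 'tcp_pos': array([0.22137808, 0.61064949, 0.23805345]), 'tcp_rot': array([-1.79925797e+02,  5.42206432e-03,  1.60079055e+02]), 'force': array([ 0.15712173,  0.34216355, -0.47731502]), 'ft_torque': array([-0.0222743 ,  0.02371226, -0.02148889]), 'gripper_force': 0.0, 'width': 0.08862732906211618}
```

View pics/scene0.png

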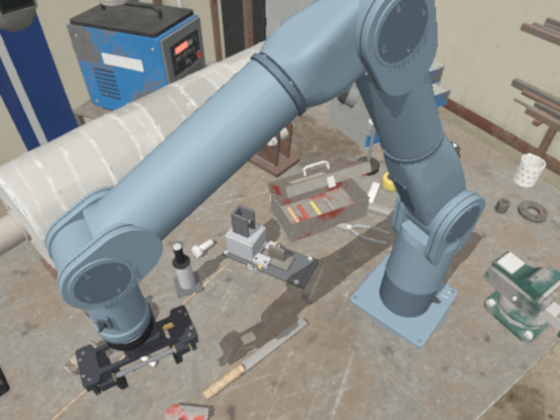

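View pics/top0.png

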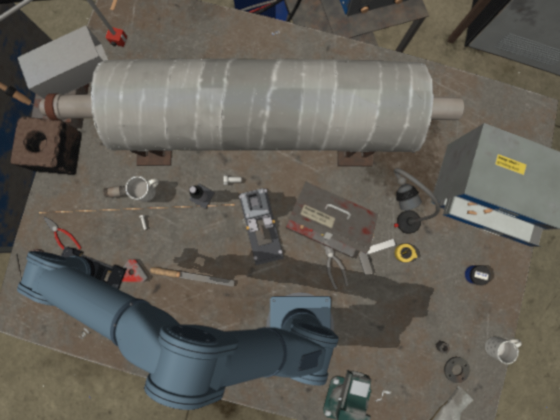

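The scene view shows the drift and pot at about (182,265) and the jig at about (245,240). In the top view the drift is at (196,190) and the jig runs from (255,200) to (267,260). I'll enlarge both.

Run:
```python
from h import *
a=cv2.imread('pics/top0.png')[170:280,180:300];b=cv2.imread('pics/scene0.png')[195:305,165:325]
cv2.imwrite('pics/c1.png',cv2.resize(a,None,fx=5,fy=5,interpolation=cv2.INTER_CUBIC))
cv2.imwrite('pics/c2.png',cv2.resize(b,None,fx=5,fy=5,interpolation=cv2.INTER_CUBIC))
c=cam('top')
print(onz(c,(196,189),.16),onz(c,(255,197),.159),onz(c,(267,262),.012),onz(c,(300,330),0))
```

```text
[0.47522147 0.35084424 0.16      ] [0.44936476 0.15661667 0.159     ] [0.23182034 0.11869175 0.012     ] [-0.01337899 -0.00097194  0.        ]
```

View pics/c1.png

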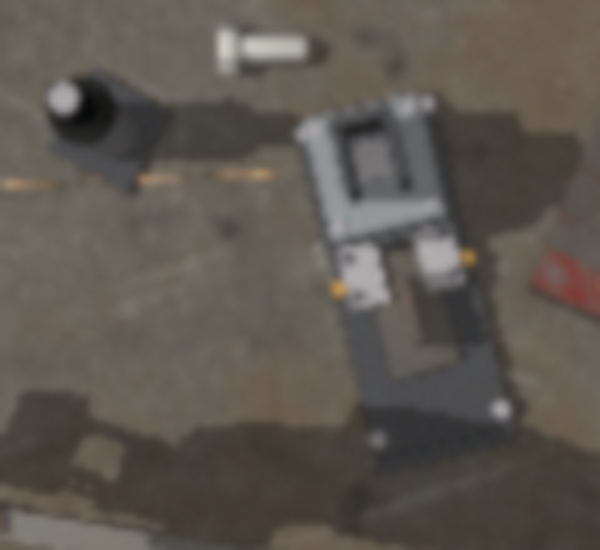

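View pics/c2.png

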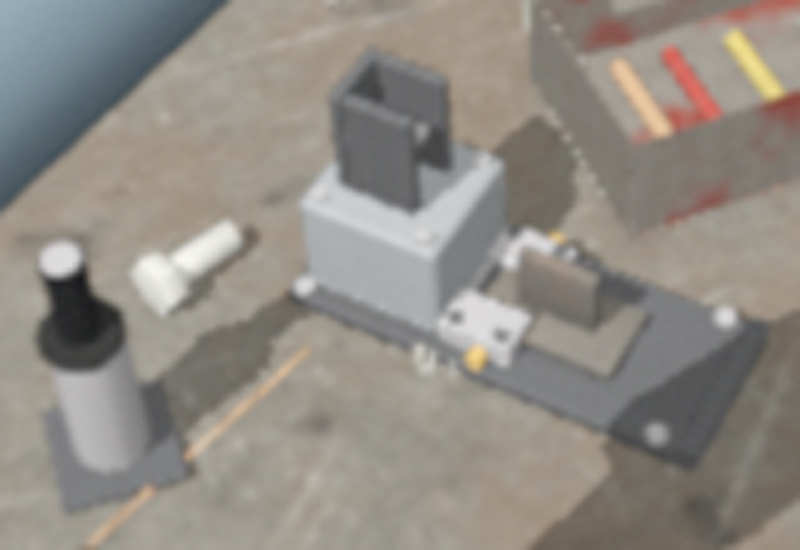

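The crops show the drift cap at top (193,190) and scene (177,247). The guard mouth is at top (255,201) and scene (243.5,212.5). The head is visible inside the guard, and the jig's -x runs towards the lower right in the top crop.

Run:
```python
from h import *
s=cam('scene');t=cam('top')
S=lambda x,y:((x+.5)/5-.5+165,(y+.5)/5-.5+195)
T=lambda x,y:((x+.5)/5-.5+180,(y+.5)/5-.5+170)
print('cap',tri([s,t],[S(62,258),T(65,98)]), onz(s,S(62,258),.166),onz(t,T(65,98),.166))
print('guard',[onz(s,S(*p),.159)for p in[(370,48),(450,82),(412,122),(335,95),(392,87)]])
print('head top',onz(t,T(375,158),.125))
print('bolts',[onz(t,T(*p),.014) for p in [(501,408),(377,439)]],[onz(s,S(*p),.014) for p in [(725,316),(656,433)]])
print('housing',[onz(t,T(*p),.087) for p in [(430,103),(305,132)]],[onz(s,S(*p),.087) for p in [(484,160),(323,194),(425,235)]])
st=robot.observe();R=Ro.from_euler('xyz',st['tcp_rot'],degrees=True).as_matrix();print(R.T@(np.array([.47,.355,.33])-st['tcp_pos']))
print(robot.camera_params('wrist')['mount'])
```

```text
cap (array([0.47431263, 0.36164584, 0.16316902]), [np.float64(0.0003372390014890355), np.float64(0.00033723900148908883)]) [0.47236573 0.36303241 0.166     ] [0.47365758 0.36080332 0.166     ]
guard [array([0.46903146, 0.15009123, 0.159     ]), array([0.41745767, 0.13998818, 0.159     ]), array([0.41187817, 0.17523451, 0.159     ]), array([0.45732321, 0.18838056, 0.159     ]), array([0.43845415, 0.16361294, 0.159     ])]
head top [0.4394266  0.15946124 0.125     ]
bolts [array([0.27075406, 0.07256672, 0.014     ]), array([0.24833406, 0.16198951, 0.014     ])] [array([0.27023868, 0.07240649, 0.014     ]), array([0.24791837, 0.16180741, 0.014     ])]
housing [array([0.48239913, 0.12339748, 0.087     ]), array([0.46182611, 0.20995798, 0.087     ])] [array([0.41098799, 0.1227107 , 0.087     ]), array([0.46125266, 0.20183883, 0.087     ]), array([0.39700875, 0.18554909, 0.087     ])]
[-0.32085972 -0.15576    -0.09171454]
[[-1.16825778e-03 -9.58966268e-01 -2.83517782e-01  7.28455832e-02]
 [ 9.99999154e-01 -9.57996343e-04 -8.80264429e-04 -5.25779800e-04]
 [ 5.72534896e-04 -2.83518570e-01  9.58966575e-01 -1.45919175e-01]
 [ 0.00000000e+00  0.00000000e+00  0.00000000e+00  1.00000000e+00]]
```

```bash
python3 -m creep '[[-1,-20,-10,-25,0],[-1,-30,-15,-25,0],[-1,-30,-15,-20,0],[-1,-30,-15,-15,0],[-1,-30,-15,-7,0],[-1,-30,-15,0,0],[-1,-30,-15,0,0],[-1,-30,-15,0,0],[-1,-30,-15,0,0],[-1,-30,-16,0,0],[-1,-31,0,0,0]]'; python3 -m creep '[[-1,0,0,0,-7],[-1,0,0,0,-7],[-1,0,0,0,-7],[-1,0,0,0,-7],[-1,0,0,0,-6],[-1,0,0,0,0]]'
python3 - <<'E'
from h import *
st=robot.observe();print(st['tcp_pos'],st['tcp_rot'],st['joint_pos'])
im=snap('wrist','w1.png');c=cam('wrist',st)
print(proj(c,[.4735,.3615,.166]),proj(c,[.439,.161,.159]))
E
```

```text
time: 1.07
tcp_pos: [0.4743, 0.3609, 0.3308]
tcp_rot: [-179.9, 0.0, 160.0]
force: [0.4, 0.7, -0.6]
width: 0.0881
gripper_force: 0.0
time: 1.57
tcp_pos: [0.4734, 0.3643, 0.3303]
tcp_rot: [-180.0, -0.0, -165.7]
force: [0.5, 0.2, 0.1]
width: 0.0883
gripper_force: 0.0
[0.47338605 0.36426592 0.33029947] [-1.79987770e+02 -3.54404998e-02 -1.65724090e+02] [-42.33216868  20.88966064   0.58971951  90.33069858  -0.23142861
  68.81789236  62.578465  ]
[279.85380189 188.72969794] [ 92.66161653 106.3352029 ]
```

View pics/w1.png

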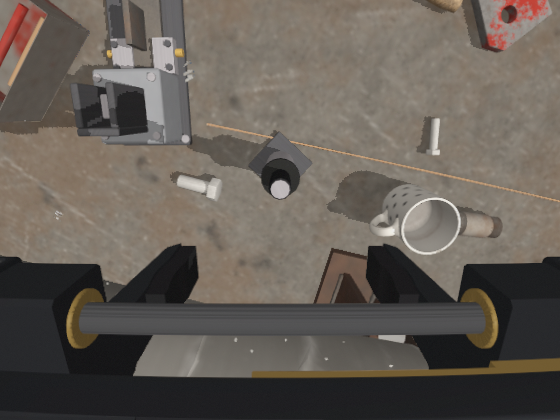

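The wrist view confirms this: the cap is at (281,189), against a predicted (280,189). The guard mouth is near (93,107), as predicted, and the jig axis is parallel to the image columns.

Run:
```python
from h import *
st=robot.observe();im=cv2.imread('pics/w1.png');c=cam('wrist',st)
g=im.min(2);m=np.zeros_like(g);m[172:205,262:300]=(g[172:205,262:300]>120)
ys,xs=np.where(m>0);u=((xs.min()+xs.max())/2,(ys.min()+ys.max())/2);print(u,len(xs),xs.min(),xs.max(),ys.min(),ys.max())
P=onz(c,u,.166);print(P)
R=Ro.from_euler('xyz',st['tcp_rot'],degrees=True).as_matrix();print(1e3*R.T@(np.array([P[0],P[1],.112])-st['tcp_pos']))
```

```text
(np.float64(282.5), np.float64(192.0)) 296 266 299 180 204
[0.476188   0.36504632 0.166     ]
[-3.02391923e+00  4.06245889e-02  2.18352987e+02]
```

Run:
```python
from h import *
st=robot.observe();im=cv2.imread('pics/w1.png');c=cam('wrist',st)
for th in (130,150,170):
    n,l,s,q=cv2.connectedComponentsWithStats((im.min(2)>th).astype('uint8'))
    k=[i for i in range(1,n) if abs(q[i][0]-281)<8 and abs(q[i][1]-189)<8 and s[i][4]>60]
    for i in k:
        P=onz(c,q[i],.166);R=Ro.from_euler('xyz',st['tcp_rot'],degrees=True).as_matrix();print(th,s[i],q[i],P,1e3*R.T@(np.array([P[0],P[1],.112])-st['tcp_pos']))
```

```text
130 [271 180  19  19 272] [279.63235294 189.00367647] [0.47382683 0.36143231 0.166     ] [ 1.38832522e-01 -2.89760751e+00  2.18354997e+02]
150 [271 180  18  19 260] [279.68076923 189.06923077] [0.47388188 0.36149691 0.166     ] [ 6.98362770e-02 -2.84817979e+00  2.18354955e+02]
170 [271 181  18  18 247] [279.77327935 188.99190283] [0.47378014 0.3615696  0.166     ] [ 1.51053491e-01 -2.75310908e+00  2.18354993e+02]
```

```bash
python3 -m creep '[[-1,0,-2.8,20,0],[-1,0,0,35,0],[-1,0,0,35,0],[-1,0,0,35,0],[-1,0,0,35,0],[-1,0,0,30,0],[-1,0,0,15,0],[-1,0,0,8,0],[-1,0,0,5,0],[-1,0,0,0,0],[-1,0,0,0,0]]'; python3 -m creep '[[1,0,0,0,0],[1,0,0,0,0],[1,0,0,0,0],[1,0,0,0,0],[1,0,0,0,0],[1,0,0,0,0],[1,0,0,0,0],[1,0,0,0,0]]'
```

```text
time: 2.53
tcp_pos: [0.4748, 0.3623, 0.1137]
tcp_rot: [180.0, 0.1, -166.0]
force: [-0.5, 0.9, 1.0]
width: 0.0879
gripper_force: 0.0
time: 3.2
tcp_pos: [0.4741, 0.3618, 0.1126]
tcp_rot: [-180.0, 0.0, -165.9]
force: [0.7, -0.5, -1.4]
width: 0.0365
gripper_force: 0.0
```

```bash
python3 -m creep '[[1,0,0,0,0],[1,0,0,0,0],[1,0,0,0,0],[1,0,0,0,0],[1,0,0,0,0],[1,0,0,0,0]]'; python3 -m creep '[[1,0,0,-8,0],[1,0,0,-15,0],[1,0,0,-20,0],[1,0,0,-25,0],[1,0,0,-25,0],[1,0,0,-25,0],[1,0,0,-25,0],[1,0,0,-15,0],[1,0,0,-5,0],[1,0,0,0,0]]'
```

```text
time: 3.7
tcp_pos: [0.4741, 0.3619, 0.1126]
tcp_rot: [180.0, 0.0, -165.9]
force: [-0.1, 1.2, -0.4]
width: 0.0233
gripper_force: 30.0
time: 4.53
tcp_pos: [0.4745, 0.3619, 0.2769]
tcp_rot: [180.0, 0.1, -165.9]
force: [-0.3, 0.4, -2.9]
width: 0.0236
gripper_force: 30.0
```

```bash
python3 -m creep '[[1,0,0,-15,0],[1,0,0,-18,0],[1,10,-20,0,0],[1,13,-30,0,0],[1,13,-30,0,0],[1,13,-30,0,0],[1,13,-30,0,0],[1,11,-26,0,0],[1,7,-13,0,0],[1,3,-7,0,0],[1,0,0,0,0],[1,0,0,0,0]]'
python3 - <<'E'
from h import *
st=robot.observe();print(st['tcp_pos'],st['tcp_rot'],st['force'])
im=snap('wrist','w2.png');c=cam('wrist',st)
snap('scene','s2.png');snap('top','t2.png')
print('tip',proj(c,st['tcp_pos']-[0,0,.1026]),proj(c,[.439,.161,.159]),proj(c,[.439,.161,.125]))
w=cv2.resize(im[0:260,120:440],None,fx=2.4,fy=2.3,interpolation=cv2.INTER_CUBIC)
cv2.imwrite('pics/w2c.png',w[:,:,::-1])
E
```

```text
time: 5.53
tcp_pos: [0.4389, 0.1625, 0.3084]
tcp_rot: [180.0, -0.0, -165.9]
force: [-0.3, 0.9, -3.1]
width: 0.0232
gripper_force: 30.0
[0.43887236 0.16247784 0.30836417] [ 1.79966025e+02 -1.81219397e-03 -1.65866490e+02] [-0.31645145  0.93037292 -3.08502458]
tip [282.54604301 206.18626246] [280.90800916 192.45619057] [280.97381137 184.92582499]
```

View pics/w2c.png

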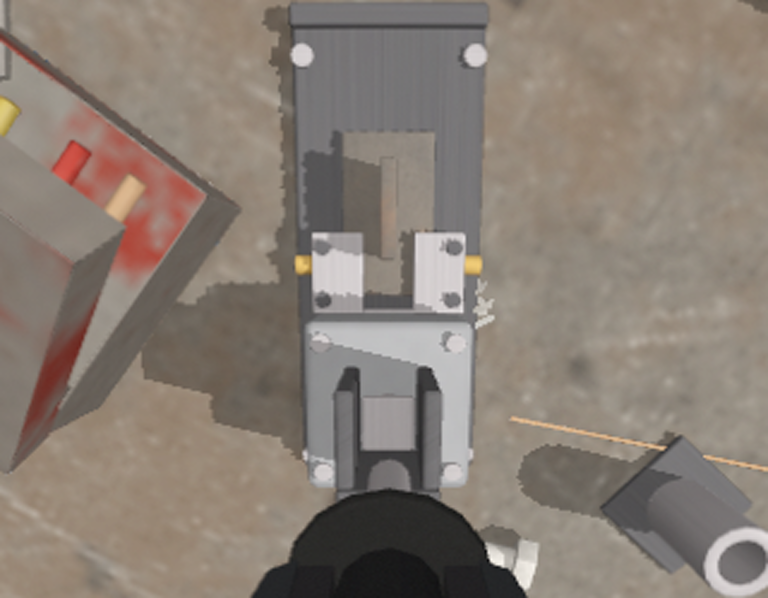

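The wrist crop shows the head at full-image (282,184), centred between the cheeks. The shaft tip is just behind it at u≈282.5, and the jig axis is parallel to tool x. The T-piece is straight in its lips, and the pot rim is visible at about (428,245).

Run:
```python
from h import *
st=robot.observe();c=cam('wrist',st);R=Ro.from_euler('xyz',st['tcp_rot'],degrees=True).as_matrix()
for u in [(281.7,183.8)]:
    P=onz(c,u,.125);print('head',P,1e3*R.T@(P-st['tcp_pos']))
for u in [((302/2.4+475/2.4)/2+120-.3,54/2.3-.3)]:
    P=onz(c,u,.014);print('bolts',P,1e3*R.T@(P-st['tcp_pos']))
P=onz(c,(120+741/2.4-.3,561/2.3-.3),.1);print('rim',P)
# rear edge of T reference: front edge of foot
for v in (131,):
    P=onz(c,(120+389/2.4-.3,v/2.3-.3),.020);print('foot front',P,1e3*R.T@(P-st['tcp_pos']))
```

```text
head [0.43769085 0.16184943 0.125     ] [  1.45979342  -0.78441986 183.44194914]
bolts [0.2577142  0.11633172 0.014     ] [187.10168441  -0.75753876 294.44438952]
rim [0.47179008 0.35928737 0.1       ]
foot front [0.29734668 0.12659633 0.02      ] [146.16220338  -0.53616428 288.44393297]
```

```bash
python3 -m creep '[[1,1.5,-0.8,0,0],[1,0,0,12,0],[1,0,0,20,0],[1,0,0,15,0],[1,0,0,10,0],[1,0,0,8,0],[1,0,0,5,0],[1,0,0,3,0],[1,0,0,1,0],[1,0,0,0,0]]'; python3 -m creep '[[1,0,0,1,0],[1,0,0,1,0],[1,0,0,1,0],[1,0,0,1,0],[1,0,0,1,0],[1,0,0,1,0],[1,0,0,1,0],[1,0,0,1,0]]'
```

```text
time: 6.52
tcp_pos: [0.4379, 0.1602, 0.2349]
tcp_rot: [180.0, 0.0, -165.9]
force: [-0.3, -0.7, -3.6]
width: 0.0232
gripper_force: 30.0
time: 7.18
tcp_pos: [0.4378, 0.1601, 0.2268]
tcp_rot: [180.0, 0.0, -165.9]
force: [-0.2, -0.3, 0.7]
width: 0.0231
gripper_force: 30.0
```

```bash
python3 -m creep '[[1,0,0,1,0],[1,0,0,1,0],[1,0,0,1,0],[1,0,0,1,0],[1,0,0,1,0],[1,0,0,1,0],[1,0,0,1,0],[1,0,0,1,0]]';  python3 -m creep '[[1,0,0,1,0],[1,0,0,1,0],[1,0,0,1,0],[1,0,0,1,0],[1,0,0,1,0],[1,0,0,1,0],[1,0,0,1,0],[1,0,0,1,0]]'
python3 - <<'E'
from h import *
im=snap('wrist','w3.png');print(robot.observe()['force'])
w=cv2.resize(im[0:240,120:440],None,fx=2.4,fy=2.4,interpolation=cv2.INTER_CUBIC)
cv2.imwrite('pics/w3c.png',w[:,:,::-1])
E
```

```text
time: 7.85
tcp_pos: [0.4384, 0.1603, 0.2198]
tcp_rot: [180.0, 0.1, -165.9]
force: [-2.5, -2.1, 11.8]
width: 0.0234
gripper_force: 30.0
time: 8.52
tcp_pos: [0.4384, 0.1603, 0.2119]
tcp_rot: [180.0, 0.1, -165.9]
force: [-2.7, -0.9, 13.2]
width: 0.0233
gripper_force: 30.0
[-1.59464014 -0.28705695 11.264254  ]
```

View pics/w3c.png

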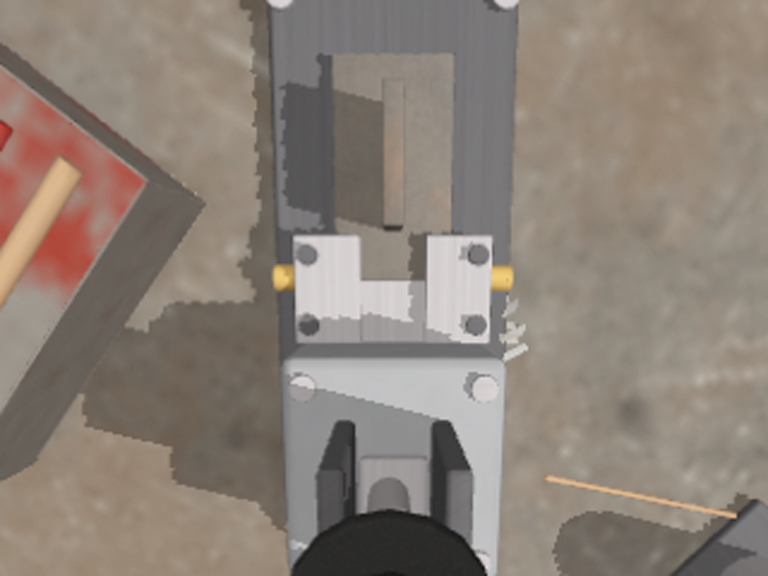

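The pusher is out at about crop (390,290), the T-piece is moving straight forward, and the shaft sits on the head between the cheeks. I'll continue pressing.

```bash
python3 -m creep '[[1,0,0,1,0],[1,0,0,1,0],[1,0,0,1,0],[1,0,0,1,0],[1,0,0,1,0],[1,0,0,1,0],[1,0,0,1,0],[1,0,0,1,0],[1,0,0,1,0],[1,0,0,1,0],[1,0,0,1,0],[1,0,0,1,0]]';  python3 -m creep '[[1,0,0,1,0],[1,0,0,1,0]]'
```

```text
time: 9.57
tcp_pos: [0.4381, 0.1602, 0.1992]
tcp_rot: [180.0, 0.1, -165.9]
force: [-1.3, -0.5, 6.4]
width: 0.0231
gripper_force: 30.0
time: 9.73
tcp_pos: [0.4381, 0.1602, 0.1973]
tcp_rot: [180.0, 0.1, -165.9]
force: [-1.7, -1.8, 6.8]
width: 0.0233
gripper_force: 30.0
```

```bash
python3 -m creep '[[1,0,0,0.5,0],[1,0,0,0.5,0],[1,0,0,0.5,0],[1,0,0,0,0]]';  python3 -m creep '[[1,0,0,0.5,0],[1,0,0,0.5,0],[1,0,0,0,0]]'
```

```text
time: 10.07
tcp_pos: [0.4381, 0.1602, 0.1957]
tcp_rot: [180.0, 0.1, -165.9]
force: [-0.7, -1.5, 6.1]
width: 0.0231
gripper_force: 30.0
time: 10.32
tcp_pos: [0.4384, 0.1603, 0.1953]
tcp_rot: [180.0, 0.1, -165.9]
force: [-2.1, -1.6, 11.5]
width: 0.0229
gripper_force: 30.0
```

```bash
python3 -m creep '[[1,0,0,0.4,0],[1,0,0,0,0]]'
python3 - <<'E'
from h import *
im=snap('wrist','w4.png');st=robot.observe();print(st['force'],st['tcp_pos'])
w=cv2.resize(im[0:240,120:440],None,fx=2.4,fy=2.4,interpolation=cv2.INTER_CUBIC)
cv2.imwrite('pics/w4c.png',w[:,:,::-1])
E
```

```text
time: 10.48
tcp_pos: [0.4386, 0.1604, 0.1952]
tcp_rot: [180.0, 0.1, -165.9]
force: [-3.1, -1.7, 14.4]
width: 0.0233
gripper_force: 30.0
[-2.24182488 -1.45822779 14.29648078] [0.43856268 0.16041158 0.19522625]
```

View pics/w4c.png

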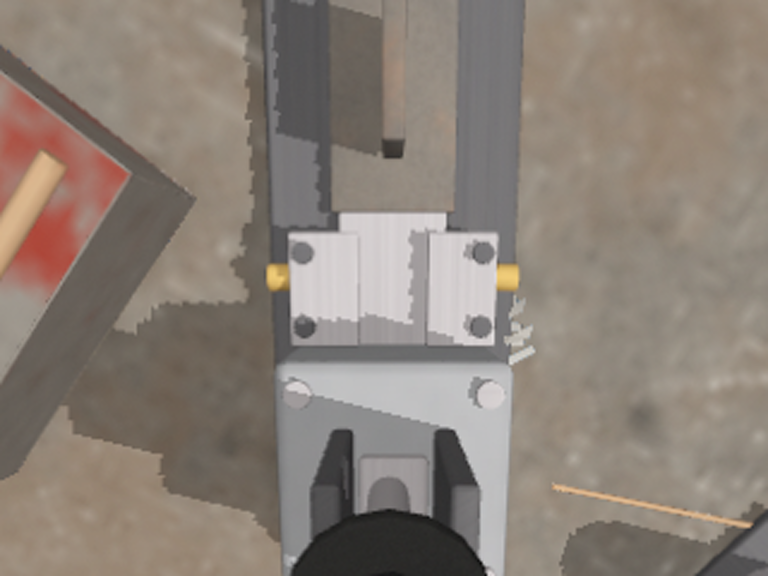

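The T-piece's rear edge (crop v≈211) is clear of the lip ends (v≈232). Force rises without further travel, so the ejector is at its hard stop. I'll raise it gently.

```bash
python3 -m creep '[[1,0,0,-1.5,0],[1,0,0,-3,0],[1,0,0,-3,0],[1,0,0,-3,0],[1,0,0,-3,0],[1,0,0,-3,0],[1,0,0,-3,0],[1,0,0,-3,0],[1,0,0,-3,0],[1,0,0,-3,0],[1,0,0,-3,0],[1,0,0,-3,0]]'; python3 -m creep '[[1,0,0,-3,0],[1,0,0,-10,0],[1,0,0,-15,0],[1,0,0,-20,0],[1,0,0,-20,0],[1,0,0,-10,0],[1,0,0,-3,0],[1,0,0,0,0],[1,0,0,0,0]]'
python3 - <<'E'
from h import *
st=robot.observe();im=snap('wrist','w5.png');print(st['force'],st['tcp_pos'])
c=cam('wrist',st);print('tip',proj(c,st['tcp_pos']-[0,0,.1026]),'guardc',proj(c,st['tcp_pos']-[0,0,.0126]))
w=cv2.resize(im[0:250,120:440],None,fx=2.4,fy=2.4,interpolation=cv2.INTER_CUBIC)
cv2.imwrite('pics/w5c.png',w[:,:,::-1])
E
```

```text
time: 11.53
tcp_pos: [0.4375, 0.16, 0.2284]
tcp_rot: [-180.0, -0.0, -165.9]
force: [-0.2, -0.1, -3.2]
width: 0.0232
gripper_force: 30.0
time: 12.28
tcp_pos: [0.437, 0.1598, 0.3084]
tcp_rot: [-180.0, -0.1, -165.9]
force: [0.2, -1.4, -2.6]
width: 0.023
gripper_force: 30.0
[ 0.19667916 -1.41272784 -2.62892757] [0.43704638 0.15982073 0.30839701]
tip [282.65364679 206.34776193] guardc [283.0437952  251.86889997]
```

View pics/w5c.png

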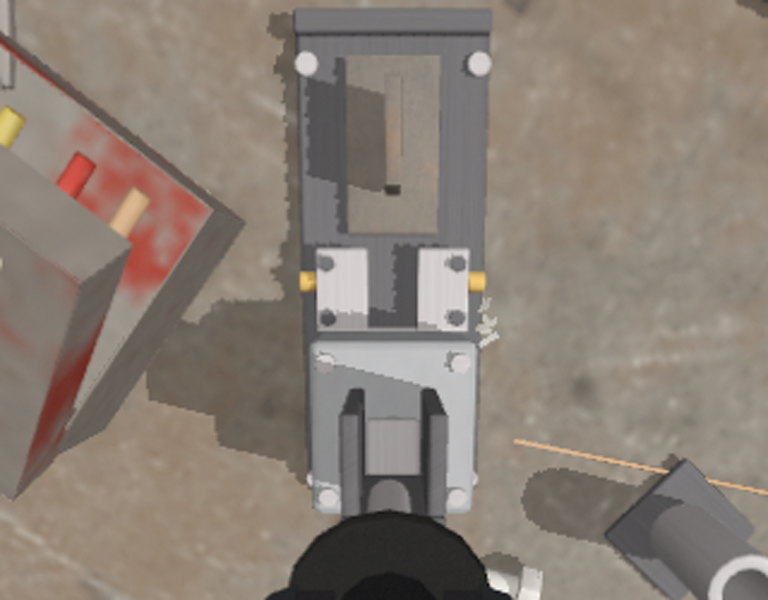

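The T-piece lies on the apron with its rear edge at crop v≈233, clear of the lips, and the ejector head is back up. Next I'll go towards the pot, stopping 70 mm short to measure the rim.

```bash
python3 -m creep '[[1,-5,10,0,0],[1,-15,20,0,0],[1,-20,25,0,0],[1,-20,25,0,0],[1,-15,20,0,0],[1,-8,12,0,0],[1,-1,4,0,0],[1,0,0,0,0],[1,0,0,0,0],[1,0,0,0,0]]'
python3 - <<'E'
from h import *
st=robot.observe();im=snap('wrist','w6.png');print(st['tcp_pos'])
c=cam('wrist',st);p=proj(c,[.4725,.360,.1]);print(p)
a,b=int(p[0]),int(p[1]);R=Ro.from_euler('xyz',st['tcp_rot'],degrees=True).as_matrix()
g=im.min(2)
for th in (130,150,170):
    m=np.zeros_like(g);m[b-40:b+40,a-40:a+40]=(g[b-40:b+40,a-40:a+40]>th)
    cs,h=cv2.findContours(m,cv2.RETR_CCOMP,cv2.CHAIN_APPROX_NONE)
    for q,hh in zip(cs,h[0]):
        if len(q)>30:
            e=cv2.fitEllipse(q);P=onz(c,e[0],.1);print(th,hh[3],e,P,1e3*R.T@(P-st['tcp_pos']))
cv2.imwrite('pics/w6c.png',cv2.resize(im[max(b-80,0):b+80,a-80:a+80],None,fx=3.5,fy=3.5)[:,:,::-1])
E
```

```text
time: 13.17
tcp_pos: [0.4907, 0.2917, 0.3089]
tcp_rot: [-180.0, -0.0, -166.0]
force: [0.9, -0.7, -2.9]
width: 0.0234
gripper_force: 30.0
[0.4906664  0.29173729 0.30894615]
[343.20082815 179.54301027]
130 -1 ((360.0133056640625, 213.0213165283203), (11.988977432250977, 13.570267677307129), 107.5914535522461) [0.50674681 0.39173909 0.1       ] [-39.96291145  93.31217628 208.83782427]
130 -1 ((315.16571044921875, 200.46746826171875), (23.10462188720703, 42.07855987548828), 143.6445770263672) [0.50471382 0.3351014  0.1       ] [-24.28870549  38.84864608 208.89498006]
130 -1 ((352.0888366699219, 184.08641052246094), (41.31467819213867, 56.603599548339844), 115.27116394042969) [0.47514316 0.37170721 0.1       ] [ -4.45194911  81.52077863 208.87602947]
130 16 ((343.7603759765625, 179.64454650878906), (21.287120819091797, 23.990283966064453), 45.02781677246094) [0.4724566  0.36066938 0.1       ] [  0.82504659  71.4607358  208.88850239]
130 -1 ((376.88214111328125, 167.79840087890625), (10.736927032470703, 28.57074546813965), 169.46575927734375) [0.44980162 0.39383568 0.1       ] [ 14.7836267
[... 430 characters left out ...]
3638153076172), (32.826499938964844, 34.74283218383789), 55.22486877441406) [0.4721901  0.36036476 0.1       ] [  1.15732201  71.22964322 208.88895865]
150 2 ((343.7039794921875, 179.5994873046875), (21.92047119140625, 24.30062484741211), 49.50321960449219) [0.47242149 0.36058977 0.1       ] [  0.87836983  71.39198728 208.88860151]
170 -1 ((343.5850830078125, 179.32557678222656), (32.474002838134766, 34.4675407409668), 53.60822296142578) [0.47214471 0.36035968 0.1       ] [  1.2025931   71.23569387 208.88899011]
170 0 ((343.4897766113281, 179.5165252685547), (22.91400909423828, 24.272855758666992), 53.82908248901367) [0.47238813 0.36031817 0.1       ] [  0.97645135  71.13652642 208.88888935]
```

View pics/w6c.png

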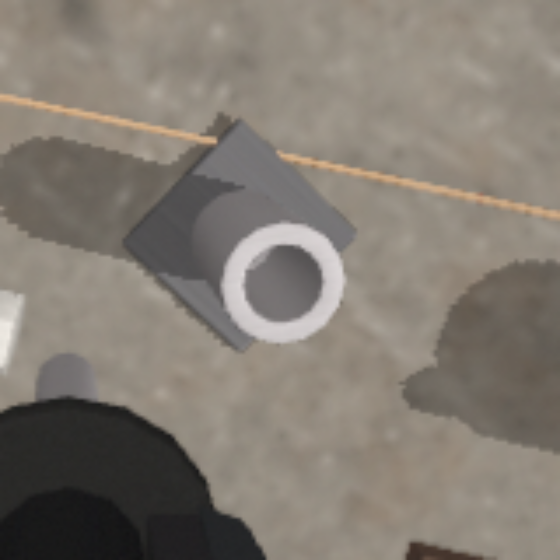

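The rim is a clean ring with a clear bore, centred at about (343.6,179.5), which is (0.4723,0.3604). I need +1 in x and +72 in y.

```bash
python3 -m creep '[[1,0,10,0,0],[1,1,20,0,0],[1,0,20,0,0],[1,0,14,0,0],[1,0,6,0,0],[1,0,2,0,0],[1,0,0,15,0],[1,0,0,25,0],[1,0,0,25,0],[1,0,0,20,0],[1,0,0,8,0],[1,0,0,0,0]]'
python3 - <<'E'
from h import *
st=robot.observe();im=snap('wrist','w7.png');print(st['tcp_pos'],st['force'])
c=cam('wrist',st);p=proj(c,[.4723,.3604,.1]);print('rim',p,'tip',proj(c,st['tcp_pos']-[0,0,.1026]))
snap('scene','s7.png');s=cam('scene');q=proj(s,[.4723,.3604,.1]);print(q)
a=im[130:280,200:360];b=cv2.imread('pics/s7.png')[int(q[1])-50:int(q[1])+50,int(q[0])-50:int(q[0])+57][:,:,::-1]
cv2.imwrite('pics/w7c.png',np.hstack([cv2.resize(a,(427,400)),cv2.resize(b,(373,400))])[:,:,::-1])
E
```

```text
time: 14.22
tcp_pos: [0.4719, 0.3607, 0.2144]
tcp_rot: [-179.9, -0.2, -166.0]
force: [0.5, -0.4, -2.5]
width: 0.0231
gripper_force: 30.0
[0.47191561 0.36072715 0.21435546] [ 0.50070331 -0.39444473 -2.51548595]
rim [282.44065143 203.11125618] tip [282.92592695 206.57273275]
[182.16229797 261.90371134]
```

View pics/w7c.png

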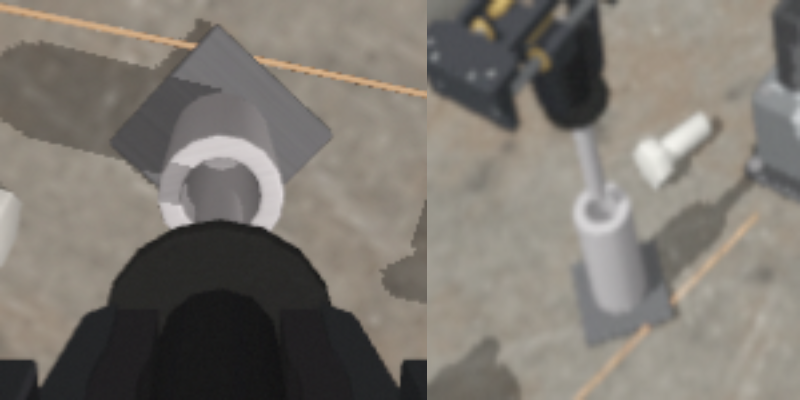

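Both views put the shaft tip above the bore: the shaft is at crop u≈219 and the bore centre at 222. I'll descend carefully.

```bash
python3 -m creep '[[1,0,0,4,0],[1,0,0,4,0],[1,0,0,4,0],[1,0,0,4,0],[1,0,0,4,0],[1,0,0,4,0],[1,0,0,0,0]]'; python3 -m creep '[[1,0,0,5,0],[1,0,0,7,0],[1,0,0,7,0],[1,0,0,5,0],[1,0,0,0,0]]'
```

```text
time: 14.9
tcp_pos: [0.4719, 0.3622, 0.1912]
tcp_rot: [-180.0, -0.1, -165.9]
force: [-0.1, -0.6, -3.4]
width: 0.0233
gripper_force: 30.0
time: 15.32
tcp_pos: [0.4716, 0.362, 0.1666]
tcp_rot: [-179.9, -0.1, -165.9]
force: [-0.3, 0.5, -3.6]
width: 0.0231
gripper_force: 30.0
```

Entered cleanly.

```bash
python3 -m creep '[[1,0,0,6,0],[1,0,0,10,0],[1,0,0,10,0],[1,0,0,10,0],[1,0,0,6,0],[1,0,0,3,0],[1,0,0,2,0],[1,0,0,0,0]]'; python3 -m creep '[[1,0,0,1.5,0],[1,0,0,1.5,0],[1,0,0,1,0],[1,0,0,1,0],[1,0,0,0,0]]'
```

```text
time: 15.98
tcp_pos: [0.4723, 0.3625, 0.1208]
tcp_rot: [-180.0, -0.0, -165.9]
force: [0.2, 0.7, -2.2]
width: 0.0231
gripper_force: 30.0
time: 16.4
tcp_pos: [0.4724, 0.3626, 0.1162]
tcp_rot: [-180.0, -0.0, -165.9]
force: [-0.9, -0.7, -3.3]
width: 0.0233
gripper_force: 30.0
```

```bash
python3 -m creep '[[1,0,0,1,0],[1,0,0,1,0],[1,0,0,1,0],[1,0,0,0,0]]'; python3 -m creep '[[1,0,0,0.5,0],[1,0,0,0.5,0],[1,0,0,0,0]]'
```

```text
time: 16.73
tcp_pos: [0.4723, 0.3625, 0.113]
tcp_rot: [-180.0, -0.0, -165.9]
force: [-0.2, 0.3, -2.5]
width: 0.0234
gripper_force: 30.0
time: 16.98
tcp_pos: [0.4724, 0.3626, 0.1126]
tcp_rot: [180.0, 0.0, -165.9]
force: [-1.4, -1.8, 2.8]
width: 0.023
gripper_force: 30.0
```

Seated, so I'll open and withdraw.

```bash
python3 -m creep '[[0,0,0,0,0],[-0.6,0,0,0,0],[-1,0,0,0,0],[-1,0,0,0,0],[-1,0,0,0,0],[-1,0,0,0,0],[-1,0,0,0,0],[-1,0,0,0,0]]'; python3 -m creep '[[-1,0,0,0,0],[-1,0,0,0,0],[-1,0,0,-10,0],[-1,0,0,-20,0],[-1,0,0,-30,0],[-1,0,0,-30,0],[-1,0,0,-30,0],[-1,0,0,-30,0],[-1,0,0,-30,0],[-1,0,0,-10,0],[-1,0,0,0,0],[-1,0,0,0,0]]'
python3 - <<'E'
from h import *
im=snap('wrist','w8.png')
st=robot.observe();c=cam('wrist',st);print(proj(c,[.4723,.3604,.1]),proj(c,[.4723,.3604,.166]))
E
```

```text
time: 17.65
tcp_pos: [0.4724, 0.3626, 0.1122]
tcp_rot: [-180.0, 0.0, -165.9]
force: [0.2, 0.6, -0.8]
width: 0.0742
gripper_force: 0.0
time: 18.65
tcp_pos: [0.4722, 0.3625, 0.3021]
tcp_rot: [180.0, 0.0, -165.9]
force: [-0.3, -0.7, -0.1]
width: 0.0882
gripper_force: 0.0
[281.03279764 182.22411311] [280.79967441 196.81879961]
```

View pics/w8.png

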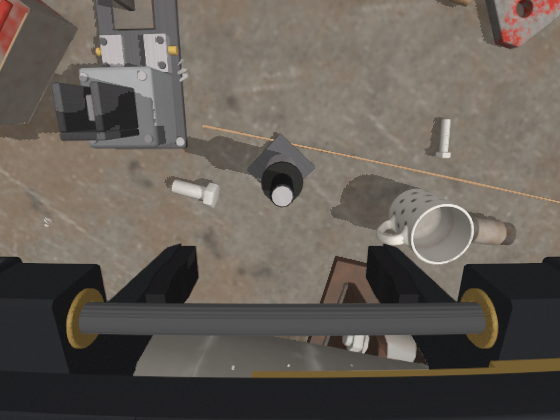

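The drift hangs upright in the pot, with the cap at (282,196) against a predicted (281,197). The bolt and mug are undisturbed and the robot is clear.

```bash
python3 -c "
from workcell import robot
print(robot.job_done())"
```

```text
the job is handed in; nothing more can be done
None
```

The job is handed in at about 19 s of robot time: the ejector was pressed gently to its stop and sprang back, the T-piece lies clear of the lips on the apron, and the drift stands in its pot again; no verdict came back.

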